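# Find the weighted flap by feel and hang it on the chute

## Robot

A 6-joint arm with a two-finger parallel gripper is mounted at the origin on a cart in front of the work surface, level with it; the furniture and walls round the work are solid. World frame = base frame: x ahead of the robot, y to its left, z up, the work surface at z = 0. Lengths are in m, angles in degrees, forces in N, time in s.
With the tool pointing down it reaches from about 0.225 to 0.725 m from the base axis. Payload 3.1 kg.
Tool frame: the origin (TCP) lies on the centre line of the jaws, within the pads' length; the fingertips stand 17 mm ahead of it and the grasp point (between the pads) lies 2 mm behind it; z points along the fingers, y is the line along which they close (so a half turn about z gives the same grasp; the last joint's range is limited). The gripper opens to 85 mm and grips with 20 to 120 N. Pads are 22 mm wide; open, the fingers measure 114 mm over their backs; the gripper's body (76 mm by 85 mm) begins 54 mm behind the grasp point. The pads swing forward as they close: fully open they stand 13 mm farther back than shut.
Start: joints at [56.161, 2.75, 5.684, 92.934, 0, 82.678], TCP at [0.234, 0.47, 0.248] pointing down, gripper open.
Joint ranges: [-166.93, 166.93], [-56.73, 111.36], [-69.38, 81.34], [-121.58, 131.49], [-85.45, 84.26], [-180, 180]. Speed limits (degrees/s): [159.86, 159.86, 180, 180, 180, 180].

## Interface

Orientations are given as a 3x3 rotation matrix whose columns are the frame's x, y, z axes.
In Python, from cell import monitor, viewer, sign_off gives the robot as it stands. The module is installed in compiled form; this text tells all that it offers.
- The arm moves only by the tool move_arm, never from a script. Its arguments are lists of equal length, an entry for each row: "fingers": the closure, from 0 (fully open) to 1 (shut); "offset": the shift along the world's x, y, z in units of 20 cm (1.0 is 20 cm), a list of three; "twist": the turn, a rotation vector about the world's x, y, z in units of pi/4 rad (1.0 is pi/4 rad), a list of three. A call has 1 to 12 rows; each row is the pose to reach, as a shift and turn from the pose commanded when the call began; what a row does not reach only later rows make up. A row lasts 1/8 s, in which the tool goes at most 62.5 mm and 10.7 degrees, less where a joint would pass 70% of its speed; a pose out of reach is approached as far as the arm can. A call with a number of a shift or a turn outside -1 to 1 is refused whole. A call with a gripper value outside its range is refused whole. The fingers move at their own pace and stop on an object; "squeeze" is the grip in N (left out, the last holds). Time passes only in rows, so rows that repeat a pose let the fingers close. It gives the time, the measured TCP pose, the force, the opening and the grip force at its end, in the units of the state.
- monitor.observe(): the state, without advancing time (a new reading comes with each control period).
- viewer.capture(name): name is "scene" or "top" or "wrist"; returns (picture, depth): 480x640x3 uint8, red, green, blue; 480x640 float32, m along the optical axis (not along the pixel's ray), 0 where there is no reading.
- viewer.calibration(name): a dict with "intrinsics" (3x3 intrinsics, pixels), "position" and "attitude" of the camera in the world. Camera axes: x right, y up, looking along -z (the intrinsics and any distortion apply to the point x, -y, -z); pixel columns grow to the right and rows downward; lengths in m; the calibration is good to about 2 mm. A picture is of the moment at which its call begins: read the wrist's pose just before it. calibration takes no time and is no camera call; for the wrist camera it gives the pose at the moment of the call.
- sign_off(): hands the job in; it is judged then, once.
The state is a dict: "time_s": time; "joint_pos": joint angles; "dq": joint speeds; "joint_torque": joint torques, N m; "eef_pos": TCP position; "eef_rot": TCP orientation; "force": force on the tool from outside, world axes, zero at the start; "torque": the same for the moment, N m; "gripper_width": finger opening in m; "grip_force": force on a finger pad.
Only numpy, scipy, OpenCV 4.12 (cv2) and the standard library are available. Lean on these libraries where they do the work, as an engineer would, in place of code of your own. Each camera call takes 0.05 s, during which the arm holds its last target. There are 200 camera calls.

## Task

The off-cut box needs its weighted flap, the one that falls shut by itself. The three flaps leaning in the slanted rack look the same, but one has a steel core and is much heavier: find it by lifting, then hang it on the box's two pins so that both hooks are fully down over the pins and it hangs upright and still. The two light flaps must end up standing in their own bays, and leave the side cutters, tape and pen lying where they are.

Things in the scene. Friction and masses are not known exactly. Their poses are not given: they have to be found in the camera images.
- rack: grey plastic stand, base 120 x 300 mm, fixed. Origin: underside centre. Three bays along its y, 94 mm apart. Flaps lean 30 deg, tops to the rack's -x (toward the robot at yaw 0), backrest 36 mm tall on that side; each stands on a ledge between guides 26 mm tall and behind a 12 mm lip, 3 mm play on each side. A flap goes out and in along its own z; its origin is then at height 26 mm.
- chute: grey sheet-metal off-cut box, 150 (x) x 124 (y) x 104 mm, fixed. Origin: underside centre; open front faces -x (the robot at yaw 0), with a 22 mm sill. Its roof covers only x > +10 mm. Side cheeks 104 mm high all along, 105 mm apart inside. The two hinge pins stand 40 mm in front of the origin (x = -40 mm).
- pins_mid (a point): point midway between the box's two hinge pins, on their common axis, 95 mm above the bench; axes as the box's. The pins are steel, 8 mm thick, lie along the box's y and stick 22 mm inward from the cheeks; between their tips stays a 62 mm gap, in which the flap's plate hangs.
- flap_a: left (+y) flap in the rack; three look alike. Bare aluminium plate 20 (x) x 50 (y) x 70 (z) mm, tab on top to z = 120 mm, a dark hook at each upper corner. Origin: centre of the plate's underside, z up the tab. Front and back are alike, either may face the robot. Two flaps weigh 0.15 to 0.23 kg, one 0.42 to 0.62 kg; which one is drawn anew each time and cannot be seen.
- tab_a (a point): middle of the grip tab of flap_a (z = 98 mm in the flap), where to pinch it across its thickness, fingers along the flap's -z; axes as the flap's. Tab 12 (x) x 30 (y) mm, 50 mm tall
- hooks_a (a point): point midway between the hooks of flap_a (z = 60 mm in the flap); lies on the pins' axis when the hooks are fully down. Each hook is an upside-down U open downward, its slot 12 mm wide in x, 23 mm at the flared mouth (z = 41 mm), roof at z = 64 mm, from y = 25 to 43 mm either side
- flap_b: middle flap in the rack; three look alike. Bare aluminium plate 20 (x) x 50 (y) x 70 (z) mm, tab on top to z = 120 mm, a dark hook at each upper corner. Origin: centre of the plate's underside, z up the tab. Front and back are alike, either may face the robot. Two flaps weigh 0.15 to 0.23 kg, one 0.42 to 0.62 kg; which one is drawn anew each time and cannot be seen.
- tab_b (a point): middle of the grip tab of flap_b (z = 98 mm in the flap), where to pinch it across its thickness, fingers along the flap's -z; axes as the flap's. Tab 12 (x) x 30 (y) mm, 50 mm tall
- hooks_b (a point): point midway between the hooks of flap_b (z = 60 mm in the flap); lies on the pins' axis when the hooks are fully down. Each hook is an upside-down U open downward, its slot 12 mm wide in x, 23 mm at the flared mouth (z = 41 mm), roof at z = 64 mm, from y = 25 to 43 mm either side
- flap_c: right (-y) flap in the rack; three look alike. Bare aluminium plate 20 (x) x 50 (y) x 70 (z) mm, tab on top to z = 120 mm, a dark hook at each upper corner. Origin: centre of the plate's underside, z up the tab. Front and back are alike, either may face the robot. Two flaps weigh 0.15 to 0.23 kg, one 0.42 to 0.62 kg; which one is drawn anew each time and cannot be seen.
- tab_c (a point): middle of the grip tab of flap_c (z = 98 mm in the flap), where to pinch it across its thickness, fingers along the flap's -z; axes as the flap's. Tab 12 (x) x 30 (y) mm, 50 mm tall
- hooks_c (a point): point midway between the hooks of flap_c (z = 60 mm in the flap); lies on the pins' axis when the hooks are fully down. Each hook is an upside-down U open downward, its slot 12 mm wide in x, 23 mm at the flared mouth (z = 41 mm), roof at z = 64 mm, from y = 25 to 43 mm either side
- side_cutters: bystander: cutting pliers with long red handles, 152 mm, lying on the bench in front; origin under the middle
- black_tape: bystander: roll of black tape, 58 mm wide, 19 mm high, behind and between rack and chute; origin under the middle
- marker: bystander: pen, white with a black cap, 136 mm long, 13 mm thick, lying in front of the rack; origin under the middle

How it is judged:
By the outcome, as a careful person would: the job done as asked, in the order asked, and still so for the second after the job is handed in, with the robot touching nothing.
It also fails if it takes over 66 s, if anything falls off the work surface, if the arm or the gripper's body presses on something with over 40 N, if the wrist force passes 120 N, or if a joint passes its speed limit or range.

## Working session

There is one attempt and no reset: what is moved stays moved. The work goes in short steps, Python scripts to look and compute and a tool call to move; the robot and the scene stay as the last step left them, time stands still between calls to the robot, and variables do not carry over. Pictures are saved under pics/ and viewed, at most 10 in all, crops included, and the job is handed in when it is done.

Besides the shell and the picture viewer there is one more tool, called by a JSON object that holds its "api" and its "payload". move_arm: Moves the arm, as the interface text tells. Shifts and turns lie within -1 to 1; 1 stands for 20 cm of shift or pi/4 rad of turn. Its arguments: {"type":"object","properties":{"fingers":{"type":"array"},"offset":{"type":"array"},"twist":{"type":"array"},"squeeze":{"type":"number"}},"required":["fingers","offset","twist"]}

```bash
mkdir -p pics
python3 - <<'E'
from cell import monitor, viewer
import cv2,numpy as np
s=monitor.observe(); print({k:np.round(v,3).tolist() for k,v in s.items()})
for n in("scene","top"):
    p,d=viewer.capture(n); np.savez(f"{n}.npz",p=p,d=d,**viewer.calibration(n)); cv2.imwrite(f"pics/{n}.png",p[:,:,::-1]); c=viewer.calibration(n); print(n,c,(d>0).mean())
E
```

```text
{'time_s': 0.0, 'joint_pos': [56.161, 2.794, 5.591, 92.935, 0.0, 82.678], 'dq': [0.016, -0.03, -0.101, -0.01, 0.067, -0.039], 'joint_torque': [-0.0, -33.878, 32.002, 0.02, -0.0, -0.0], 'eef_pos': [0.234, 0.469, 0.247], 'eef_rot': [[-0.895, 0.446, -0.001], [0.446, 0.895, -0.002], [0.0, -0.002, -1.0]], 'force': [0.474, -0.998, -0.674], 'torque': [-0.063, 0.026, 0.032], 'grip_force': 0.0, 'gripper_width': 0.085}
scene {'intrinsics': array([[561.84884883,   0.        , 320.97102322],
       [  0.        , 561.84884883, 240.56086256],
       [  0.        ,   0.        ,   1.        ]]), 'position': array([-0.09673067, -0.47267221,  0.69939675]), 'attitude': array([[ 0.59635181,  0.47970774, -0.64361868],
       [-0.802678  ,  0.36486743, -0.47178362],
       [ 0.00851724,  0.79796757,  0.6026402 ]])} 0.9958170572916667
top {'intrinsics': array([[470.73064465,   0.        , 326.38951373],
       [  0.        , 470.73064465, 237.73688901],
       [  0.        ,   0.        ,   1.        ]]), 'position': array([0.48354517, 0.01741283, 0.95994761]), 'attitude': array([[ 0.01836979,  0.9978672 , -0.06263863],
       [-0.99949169,  0.01996014,  0.0248587 ],
       [ 0.02605595,  0.06215015,  0.99772664]])} 0.9959830729166667
```

View pics/top.png

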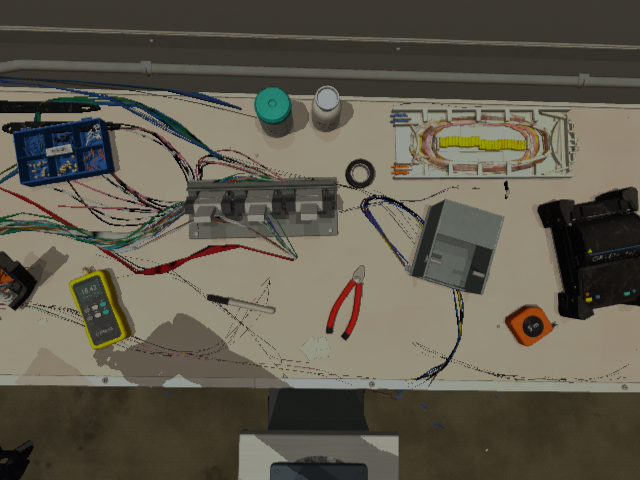

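View pics/scene.png

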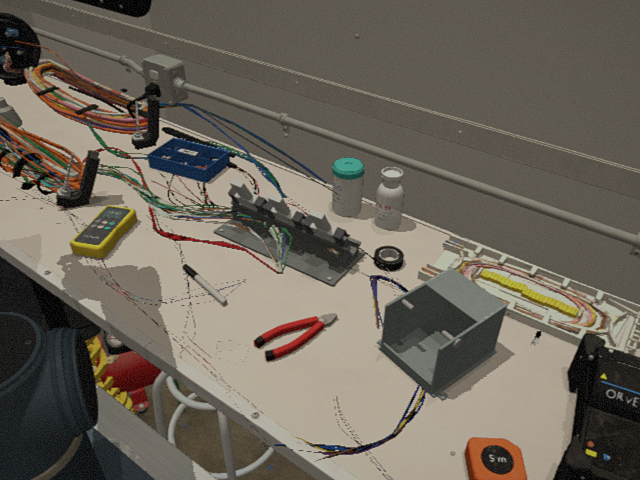

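The top view shows the rack at about (190–338, 180–237) with tabs near (205,212), (256,212) and (309,211). The chute is at (413–503, 199–294), yawed; the cutters are at (347,302), the tape at (360,173) and the pen at (241,303).

```bash
cat > h.py <<'E'
import numpy as np,cv2
def cloud(n):
    f=np.load(n+'.npz'); K=f['intrinsics']; d=f['d']; v,u=np.mgrid[:480,:640]
    P=np.stack([(u-K[0,2])/K[0,0]*d,-(v-K[1,2])/K[1,1]*d,-d],-1)@f['attitude'].T+f['position']
    P[d==0]=np.nan
    return f['p'],P
E
python3 - <<'E'
from h import *
p,P=cloud('top')
print("bench z",np.nanmedian(P[330:370,400:450,2]))
Z=P[...,2]
def comps(mask,mn=8):
    n,l,s,c=cv2.connectedComponentsWithStats(mask.astype(np.uint8))
    for i in range(1,n):
        if s[i,4]>=mn:
            Q=P[l==i]; r=cv2.minAreaRect((Q[:,:2]*1000).astype(np.float32)); print(s[i].tolist(),np.round(Q.mean(0),4),'rect',np.round(r[0],1),np.round(r[1],1),round(r[2],1), 'zmax',np.round(np.percentile(Q[:,2],[5,50,95]),4))
m=np.zeros((480,640),bool); m[165:250,180:345]=1
for t in(.07,.10,.115,.124): print(t); comps(m&(Z>t))
m=np.zeros((480,640),bool); m[190:300,400:510]=1
for t in(.01,.085,.1): print('chute',t); comps(m&(Z>t))
s=slice
a=cv2.resize(p[170:245,180:345],None,fx=4.8,fy=4.8,interpolation=2)
cv2.imwrite('pics/rack.png',a[:,:,::-1])
b=cv2.resize(p[190:305,395:515],None,fx=5,fy=5,interpolation=2)
cv2.imwrite('pics/chute.png',b[:,:,::-1])
p2,_=cloud('scene')
E
```

```text
bench z 0.00030712381102693254
0.07
[286, 193, 46, 27, 892] [0.5986 0.0299 0.0949] rect [595.5  29.7] [55.4 85.9] 2.9 zmax [0.0718 0.089  0.1314]
[184, 195, 49, 28, 919] [0.5897 0.216  0.0955] rect [587.1 217.3] [56.3 86.3] 2.8 zmax [0.0721 0.0895 0.1312]
[235, 194, 47, 27, 896] [0.5942 0.1232 0.0952] rect [591.7 123.6] [55.1 86.1] 2.8 zmax [0.0719 0.0891 0.1316]
0.1
[301, 205, 17, 15, 237] [0.5808 0.0288 0.123 ] rect [582.6  28.8] [29.1 29.2] 1.2 zmax [0.1035 0.128  0.1333]
[194, 207, 21, 16, 265] [0.5724 0.2152 0.1222] rect [574.1 216.8] [30. 31.] 1.6 zmax [0.1027 0.126  0.1336]
[247, 206, 19, 15, 247] [0.577  0.122  0.1225] rect [578.8 122.7] [28.8 30.1] 1.0 zmax [0.1032 0.1274 0.1337]
0.115
[301, 208, 17, 12, 181] [0.5772 0.0282 0.1278] rect [578.7  28.4] [21.5 28.7] 2.3 zmax [0.1163 0.1294 0.1335]
[194, 211, 19, 12, 192] [0.5684 0.2155 0.1275] rect [569.2 216.2] [20.7 30.1] 3.8 zmax [0.1171 0.129  0.1338]
[247, 210, 18, 11, 178] [0.573  0.1219 0.1282] rect [574.2 122.6] [19.5 30.1] 1.0 zmax [0.1176 0.1297 0.134 ]
0.124
[301, 211, 17, 9, 142] [0.5749 0.0282 0.1301] rect [575.6  28.3] [15.1 28.4] 1.1 zmax [0.1257 0.1303 0.1335]
[247, 212, 18, 9, 138] [0.5706 0.1218 0.1305] rect [571.  122.4] [14.6 30.4] 5.3 zmax [0.1264 0.1306 0.1343]
[194, 214, 18, 9, 149] [0.5662 0.2159 0.1299] rect [566.5 216.3] [14.8 30.1] 1.6 zmax [0.1252 0.1301 0.1343]
chute 0.01
[412, 199, 92, 96, 4153] [ 0.5393 -0.2571  0.0857] rect [ 527.2 -255.6] [121.4 150.2] 74.4 zmax [0.0216 0.103  0.1066]
[400, 253, 9, 14, 49] [ 0.5009 -0.1588  0.0253] rect [ 501.7 -157.7] [25.  12.6] 38.9 zmax [0.0227 0.0251 0.0284]
chute 0.085
[421, 199, 83, 96, 2873] [ 0.5522 -0.2618  0.1032] rect [ 527.3 -255.8] [121.4 149.9] 74.2 zmax [0.0941 0.1042 0.1069]
chute 0.1
[423, 199, 81, 96, 2513] [ 0.5587 -0.2639  0.1045] rect [ 527.4 -256.1] [121.4 149.8] 73.9 zmax [0.1019 0.1045 0.1069]
```

View pics/rack.png

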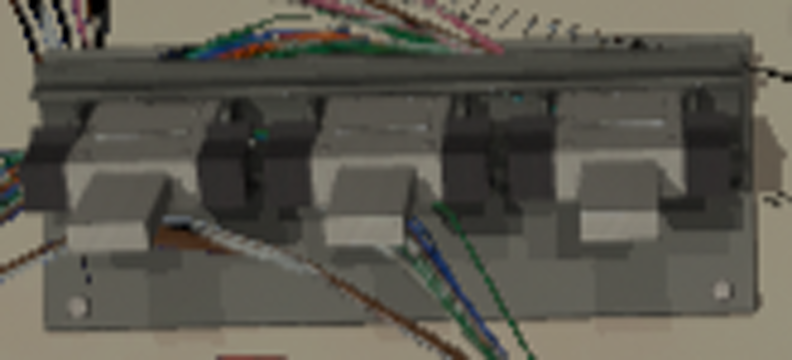

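View pics/chute.png

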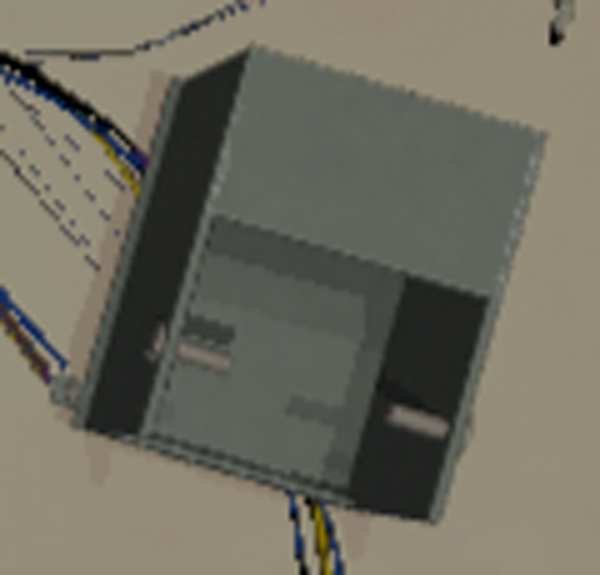

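The rack crop shows three tabs with light top faces at crop (108,234), (365,230) and (619,225), leaning toward the robot. The chute crop shows the pins: left tip at crop (230,360), right tip at (388,415).

Run:
```python
from h import *
def ray(n,u,v,z):
    f=np.load(n+'.npz');K=f['intrinsics']
    d=f['attitude']@np.array([(u-K[0,2])/K[0,0],-(v-K[1,2])/K[1,1],-1]); c=f['position']
    return c+d*(z-c[2])/d[2]
L=ray('top',395+230/5,190+360/5,.097);R=ray('top',395+388/5,190+415/5,.097)
print(L,R,(L+R)/2,np.linalg.norm(L-R),np.degrees(np.arctan2(-(L-R)[0],(L-R)[1])))
p,P=cloud('scene');Z=P[...,2]
def comps(mask,mn=8):
    n,l,s,c=cv2.connectedComponentsWithStats(mask.astype(np.uint8))
    for i in range(1,n):
        if s[i,4]>=mn:
            Q=P[l==i]; r=cv2.minAreaRect((Q[:,:2]*1000).astype(np.float32)); print(s[i].tolist(),np.round(Q.mean(0),4),'rect',np.round(r[0],1),np.round(r[1],1),round(r[2],1), np.round(np.percentile(Q[:,2],[5,50,95]),4), np.round(np.percentile(Q[:,0],[3,97]),4))
X,Y=P[...,0],P[...,1]
m=(X>.5)&(X<.66)&(Y>-.05)&(Y<.3)
for t in(.115,.124):comps(m&(Z>t))
m=(X>.42)&(X<.65)&(Y>-.35)&(Y<-.15);comps(m&(Z>.1))
print(np.nanmedian(Z[300:340,200:250]))
a=cv2.resize(p[260:400,370:510],None,fx=4,fy=4,interpolation=2); cv2.imwrite('pics/chs.png',a[:,:,::-1])
```

```text
[ 0.49714777 -0.21618959  0.097     ] [ 0.47798423 -0.27489664  0.097     ] [ 0.487566   -0.24554312  0.097     ] 0.06175563730682292 -18.078055863174672
[229, 179, 18, 12, 128] [0.5618 0.213  0.1266] rect [561.7 214.5] [18.8 32.4] 23.6 [0.1166 0.1283 0.1327] [0.5557 0.5716]
[267, 193, 19, 14, 139] [0.5659 0.1197 0.1264] rect [566.2 121.5] [17.7 34.1] 20.0 [0.1157 0.1281 0.1328] [0.5598 0.5749]
[308, 209, 19, 14, 153] [0.5704 0.0264 0.1264] rect [570.   27.3] [18.  32.5] 20.7 [0.1165 0.128  0.1327] [0.5646 0.5797]
[229, 179, 16, 10, 89] [0.5608 0.2142 0.1297] rect [561.6 215.4] [13.5 30.4] 8.3 [0.1251 0.1301 0.1332] [0.5554 0.5675]
[267, 193, 17, 11, 97] [0.565  0.1211 0.1295] rect [566.1 122.4] [14. 33.] 9.5 [0.1248 0.1298 0.133 ] [0.5597 0.5714]
[308, 209, 17, 11, 105] [0.5696 0.0277 0.1295] rect [570.   28.8] [13.1 30.1] 5.9 [0.1251 0.1298 0.1331] [0.5646 0.5759]
[385, 267, 122, 84, 2552] [ 0.551  -0.2666  0.1039] rect [ 524.7 -255.7] [121.2 152.4] 74.3 [0.1016 0.104  0.1058] [0.4652 0.5987]
0.0006022731129771142
```

View pics/chs.png

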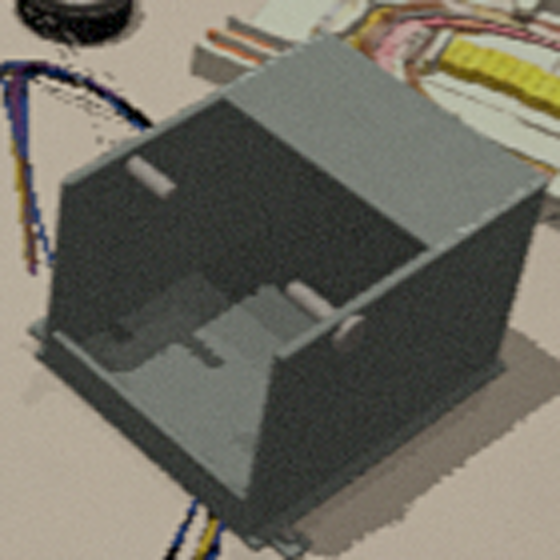

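The scene crop shows the pin tips at crop (170,188) and (295,290), matching the top view. The two cameras differ by about 3 mm in x, so I average them.

```bash
cat > plan.py <<'E'
import numpy as np
from scipy.spatial.transform import Rotation as Ro
def rackR(yaw=2.7,lean=30):   # flap frame when leaning
    return Ro.from_euler('z',yaw,degrees=True)*Ro.from_euler('y',-lean,degrees=True)
def toolR(F):  # tool z=-flap z, tool y=+flap x
    M=F.as_matrix(); return Ro.from_matrix(np.stack([-M[:,1],M[:,0],-M[:,2]],1))
def show(p0,R0,wps):
    for n,(p,R) in wps.items():
        print(n,'off',np.round((np.array(p)-p0)/.2,3),'twist',np.round((R*R0.inv()).as_rotvec()/(np.pi/4),3))
TOP={'a':(.5623,.2159),'b':(.5667,.1223),'c':(.5714,.0285)}
def grasp(k,up=0,yaw=2.7):
    F=rackR(yaw); z=F.as_matrix()[:,2]; p=np.array([*TOP[k],.026+.12*z[2]])-z*(.022+.002)+z*up
    return p,toolR(F)
E
python3 - <<'E'
from plan import *
from cell import monitor
s=monitor.observe()
R0=Ro.from_matrix(s['eef_rot']);p0=np.array([.234,.47,.248])
R0=Ro.from_matrix([[-.895,.446,0],[.446,.895,0],[0,0,-1]])
show(p0,R0,{'half':(grasp('a',.1)[0],toolR(rackR(2.7,0))),'pre':grasp('a',.1),'g':grasp('a')})
p,R=grasp('a',.1);print(p,grasp('a')[0]); show(p,toolR(rackR(2.7,0)),{'pre':(p,R),'near':grasp('a',.05),'g':grasp('a')})
E
```

```text
Traceback (most recent call last):
  File "plan.py", line 13, in grasp
    return p,toolR(F)
             ~~~~~^^^
  File "plan.py", line 6, in toolR
    M=F.as_matrix(); return Ro.from_matrix(np.stack([-M[:,1],M[:,0],-M[:,2]],1))
                            ~~~~~~~~~~~~~~^^^^^^^^^^^^^^^^^^^^^^^^^^^^^^^^^^^^^^
  File "scipy/spatial/transform/_rotation.pyx", line 1143, in scipy.spatial.transform._rotation.Rotation.from_matrix
ValueError: Non-positive determinant (left-handed or null coordinate frame) in rotation matrix 0: [[ 4.71064507e-02  8.65064007e-01  4.99444937e-01]
 [-9.98889875e-01  4.07953830e-02  2.35532254e-02]
 [ 1.73472348e-18  5.00000000e-01 -8.66025404e-01]].
```

```bash
sed -i 's/\[-M\[:,1\]/[M[:,1]/' plan.py
python3 - <<'E'
from plan import *
p0=np.array([.234,.47,.248])
R0=Ro.from_matrix([[-.895,.446,0],[.446,.895,0],[0,0,-1]])
show(p0,R0,{'half':(grasp('a',.1)[0],toolR(rackR(2.7,0))),'pre':grasp('a',.1),'g':grasp('a')})
p,R=grasp('a',.1);print(p,grasp('a')[0]); show(p,toolR(rackR(2.7,0)),{'pre':(p,R),'near':grasp('a',.05),'g':grasp('a')})
E
```

```text
half off [ 1.452 -1.279 -0.261] twist [ 0.     0.    -1.351]
pre off [ 1.452 -1.279 -0.261] twist [ 0.381 -0.585 -1.319]
g off [ 1.701 -1.268 -0.694] twist [ 0.381 -0.585 -1.319]
[0.52434218 0.21410995 0.19574098] [0.57428668 0.21646528 0.10913844]
pre off [0. 0. 0.] twist [ 0.031 -0.666 -0.   ]
near off [ 0.125  0.006 -0.217] twist [ 0.031 -0.666 -0.   ]
g off [ 0.25   0.012 -0.433] twist [ 0.031 -0.666 -0.   ]
```

{"api": "move_arm", "payload": {"fingers": [0.3,0.3,0.3,0.3,0.3,0.3], "offset": [[0.8,-0.7,0],[0.8,-0.7,0],[0.8,-0.7,0],[0.8,-0.7,0],[0.8,-0.7,0],[0.8,-0.7,0]], "twist": [[0,0,-0.9],[0,0,-0.9],[0,0,-0.9],[0,0,-0.9],[0,0,-0.9],[0,0,-0.9]], "squeeze": 60}}

```text
time_s: 0.85
eef_pos: [0.3938, 0.33, 0.2479]
eef_rot: [[-0.392, 0.92, -0.001], [0.92, 0.392, -0.0], [0.0, -0.001, -1.0]]
force: [-0.3, -0.1, 0.2]
gripper_width: 0.0598
grip_force: 0.0
```

Run:
```python
from plan import *
p0=np.array([.394,.33,.248])
R0=Ro.from_euler('z',-40.5,degrees=True)*Ro.from_matrix([[-.895,.446,0],[.446,.895,0],[0,0,-1]])
show(p0,R0,{'pre':grasp('a',.08)})
```

```text
pre off [ 0.702 -0.577 -0.348] twist [ 0.149 -0.653 -0.441]
```

{"api": "move_arm", "payload": {"fingers": [0.3,0.3,0.3,0.3,0.3,0.3,0.3], "offset": [[0.7,-0.575,0],[0.7,-0.575,-0.35],[0.7,-0.575,-0.35],[0.7,-0.575,-0.35],[0.7,-0.575,-0.35],[0.7,-0.575,-0.35],[0.7,-0.575,-0.35]], "twist": [[0.15,-0.65,-0.44],[0.15,-0.65,-0.44],[0.15,-0.65,-0.44],[0.15,-0.65,-0.44],[0.15,-0.65,-0.44],[0.15,-0.65,-0.44],[0.15,-0.65,-0.44]]}}

```text
time_s: 1.72
eef_pos: [0.5356, 0.2163, 0.1812]
eef_rot: [[-0.05, 0.865, 0.5], [0.999, 0.042, 0.027], [0.002, 0.501, -0.866]]
force: [-0.4, -0.7, 0.3]
gripper_width: 0.06
grip_force: 0.0
```

Run:
```python
from plan import *
from h import *
from cell import monitor,viewer
s=monitor.observe(); print(s['eef_pos'],s['joint_pos'])
F=Ro.from_matrix(s['eef_rot']); print((grasp('a')[1].inv()*F).as_rotvec(degrees=True))
c=viewer.calibration('wrist');p,d=viewer.capture('wrist');np.savez('wrist.npz',p=p,d=d,**c)
cv2.imwrite('pics/w1.png',p[:,:,::-1])
_,P=cloud('wrist')
# points in the tool frame
T=(P-s['eef_pos'])@np.array(s['eef_rot']);m=(T[...,2]>.04)&(T[...,2]<.085)&(abs(T[...,0])<.04)&(abs(T[...,1])<.04)
# tab region: flap z 120->97 ; 
Z=P[...,2]
m=(Z>.1)&(abs(P[...,0]-.57)<.04)&(abs(P[...,1]-.216)<.04)
n,l,st,_=cv2.connectedComponentsWithStats(m.astype(np.uint8)); i=1+st[1:,4].argmax(); Q=T[l==i]
print(len(Q),st[i]); print(np.percentile(Q,[1,3,50,97,99],axis=0))
q=Q[Q[:,2]<Q[:,2].min()+.006];print('top face',len(q),np.percentile(q,[2,50,98],axis=0))
```

```text
[0.53559753 0.21628175 0.18116703] [ 19.55198295 -18.49427083 -27.16640718  52.30347507  -8.15873413
 104.61759895]
[-0.05247626  0.19529189 -0.06686074]
17133 [  388   302   245   178 17133]
[[-0.01044344  0.02763368 -0.07124612]
 [-0.00840553  0.0301364  -0.070112  ]
 [ 0.01106278  0.05243134 -0.04550919]
 [ 0.01676682  0.06407922 -0.00054328]
 [ 0.01734141  0.06543155  0.00572695]]
top face 1494 [[ 0.00748421  0.05368747 -0.07197074]
 [ 0.01198557  0.0591948  -0.06919271]
 [ 0.01315363  0.06643777 -0.06686685]]
```

View pics/w1.png

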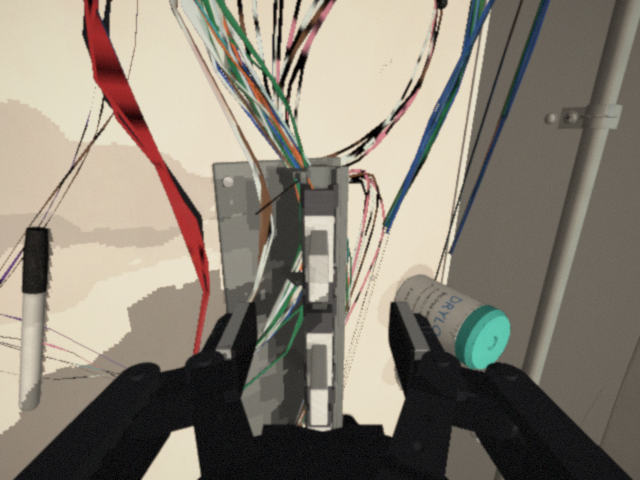

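The wrist view shows two tabs between the jaws in column ~320: light top faces near (320,250) and (318,360), and the finger silhouettes at the sides.

Run:
```python
from plan import *
from h import *
from cell import monitor
s=monitor.observe();p,P=cloud('wrist');T=(P-s['eef_pos'])@np.array(s['eef_rot'])
for lo,hi in((.045,.06),(.045,.08)):
  m=(T[...,2]>lo)&(T[...,2]<hi)&(abs(T[...,0])<.15)&(abs(T[...,1])<.03)
  n,l,st,_=cv2.connectedComponentsWithStats(m.astype(np.uint8))
  for i in range(1,n):
    if st[i,4]>60:
        Q=T[l==i];print(lo,hi,st[i],np.round(np.percentile(Q,[3,50,97],axis=0)*1000,1).tolist())
```

```text
0.045 0.06 [308 253  21  49 994] [[-14.7, -7.1, 56.5], [-0.2, -1.4, 57.6], [13.3, 4.4, 59.2]]
0.045 0.06 [310 387  18  38 668] [[-108.2, -7.0, 56.3], [-93.3, -1.7, 57.3], [-80.2, 4.2, 59.0]]
0.045 0.08 [ 308  242   21   60 1217] [[-14.4, -7.1, 56.5], [3.1, -1.4, 57.8], [13.8, 4.4, 76.3]]
0.045 0.08 [ 310  367   18   58 1022] [[-107.7, -7.1, 56.4], [-85.3, -1.2, 57.8], [-79.8, 4.2, 78.1]]
```

{"api": "move_arm", "payload": {"fingers": [0.3,0.3,0.3,0.3,1,1,1,1,1], "offset": [[0.1,0.005,-0.17],[0.2,0.01,-0.34],[0.2,0.01,-0.34],[0.2,0.01,-0.34],[0.2,0.01,-0.34],[0.2,0.01,-0.34],[0.2,0.01,-0.34],[0.2,0.01,-0.34],[0.2,0.01,-0.34]], "twist": [[0,0,0],[0,0,0],[0,0,0],[0,0,0],[0,0,0],[0,0,0],[0,0,0],[0,0,0],[0,0,0]]}}

```text
time_s: 2.9
eef_pos: [0.5747, 0.2171, 0.1118]
eef_rot: [[-0.048, 0.865, 0.499], [0.999, 0.041, 0.026], [0.002, 0.499, -0.866]]
force: [-4.9, 0.0, 5.2]
gripper_width: 0.0111
grip_force: 59.1
```

{"api": "move_arm", "payload": {"fingers": [1,1,1,1,1,1,1,1,1], "offset": [[-0.025,-0.001,0.043],[-0.06,-0.003,0.104],[-0.1,-0.005,0.173],[-0.14,-0.007,0.242],[-0.14,-0.007,0.242],[-0.14,-0.007,0.242],[-0.14,-0.007,0.242],[-0.14,-0.007,0.242],[-0.14,-0.007,0.242]], "twist": [[0,0,0],[0,0,0],[0,0,0],[0,0,0],[0,0,0],[0,0,0],[0,0,0],[0,0,0],[0,0,0]]}}

```text
time_s: 4.03
eef_pos: [0.5462, 0.2153, 0.1582]
eef_rot: [[-0.048, 0.867, 0.497], [0.999, 0.041, 0.025], [0.001, 0.497, -0.868]]
force: [0.9, -0.6, -1.0]
gripper_width: 0.0116
grip_force: 58.9
```

Run:
```python
from cell import monitor,viewer
import numpy as np
r=[]
for i in range(6):
    s=monitor.observe();r.append(s['force']);viewer.capture('top')
print(np.round(r,2),np.mean(r,0),s['eef_pos'],s['gripper_width'],s['time_s'])
```

```text
[[ 0.93 -0.61 -1.05]
 [-0.   -1.64 -0.44]
 [ 0.21  0.11 -1.23]
 [-0.05 -0.21 -1.72]
 [-0.05 -0.98 -0.88]
 [ 0.74  0.47 -1.27]] [ 0.29571759 -0.4782134  -1.09896535] [0.54642324 0.21536887 0.15869205] 0.011150476625126512 4.275
```

Flap a is light (~0.13 kg reading). Put it back.

{"api": "move_arm", "payload": {"fingers": [1,1,1,1,1,1,0.3,0.3,0.3,0.3], "offset": [[0.04,0.002,-0.07],[0.08,0.004,-0.139],[0.115,0.006,-0.2],[0.14,0.007,-0.242],[0.14,0.007,-0.242],[0.14,0.007,-0.242],[0.14,0.007,-0.242],[0.14,0.007,-0.242],[0.14,0.007,-0.242],[0.06,0.003,-0.104]], "twist": [[0,0,0],[0,0,0],[0,0,0],[0,0,0],[0,0,0],[0,0,0],[0,0,0],[0,0,0],[0,0,0],[0,0,0]]}}

```text
time_s: 5.58
eef_pos: [0.5564, 0.215, 0.1339]
eef_rot: [[-0.047, 0.87, 0.491], [0.999, 0.041, 0.023], [-0.001, 0.492, -0.871]]
force: [1.4, 0.1, 0.6]
gripper_width: 0.06
grip_force: 0.0
```

{"api": "move_arm", "payload": {"fingers": [0.3,0.3,0.3,0.3,0.3,0.3,0.3,1,1,1,1,1], "offset": [[-0.12,-0.006,0.208],[-0.12,-0.006,0.208],[-0.1,-0.475,0.208],[-0.1,-0.475,0.208],[0,-0.47,0.035],[0.102,-0.466,-0.138],[0.102,-0.466,-0.138],[0.102,-0.466,-0.138],[0.102,-0.466,-0.138],[0.102,-0.466,-0.138],[0.102,-0.466,-0.138],[0.102,-0.466,-0.138]], "twist": [[0,0,0],[0,0,0],[0,0,0],[0,0,0],[0,0,0],[0,0,0],[0,0,0],[0,0,0],[0,0,0],[0,0,0],[0,0,0],[0,0,0]]}}

```text
time_s: 7.08
eef_pos: [0.5795, 0.1231, 0.1125]
eef_rot: [[-0.048, 0.865, 0.5], [0.999, 0.041, 0.025], [0.002, 0.5, -0.866]]
force: [-4.7, -0.6, 5.7]
gripper_width: 0.0115
grip_force: 60.5
```

{"api": "move_arm", "payload": {"fingers": [1,1,1,1,1,1,1,1,1], "offset": [[-0.025,-0.001,0.043],[-0.06,-0.003,0.104],[-0.1,-0.005,0.173],[-0.14,-0.007,0.242],[-0.14,-0.007,0.242],[-0.14,-0.007,0.242],[-0.14,-0.007,0.242],[-0.14,-0.007,0.242],[-0.14,-0.007,0.242]], "twist": [[0,0,0],[0,0,0],[0,0,0],[0,0,0],[0,0,0],[0,0,0],[0,0,0],[0,0,0],[0,0,0]]}}

```text
time_s: 8.2
eef_pos: [0.5507, 0.1213, 0.1582]
eef_rot: [[-0.048, 0.867, 0.497], [0.999, 0.041, 0.025], [0.001, 0.497, -0.868]]
force: [0.5, 0.2, -2.4]
gripper_width: 0.0114
grip_force: 59.3
```

Run:
```python
from cell import monitor,viewer
from h import *
r=[]
for i in range(6):
    s=monitor.observe();r.append(s['force']);p,d=viewer.capture('scene')
print(np.round(r,2),np.mean(r,0),s['eef_pos'],s['gripper_width'],s['time_s'])
np.savez('scene2.npz',p=p,d=d,**viewer.calibration('scene'))
_,P=cloud('scene2')
m=(P[...,2]>.115)&(P[...,2]<.14)&(abs(P[...,0]-.57)<.04)&(abs(P[...,1]-.216)<.03)
print(m.sum(),P[m].mean(0))
```

```text
[[ 0.54  0.25 -2.44]
 [ 0.36  0.82 -2.27]
 [-0.29  0.04 -1.9 ]
 [ 0.85 -0.79 -1.43]
 [ 0.15  0.92 -2.26]
 [-0.22  0.28 -0.98]] [ 0.23081158  0.25412749 -1.87861812] [0.55080049 0.1213514  0.15866689] 0.011016092439393912 8.45
33 [0.5588546  0.22287967 0.12860497]
```

b is light too. Put it back and lift c to confirm.

{"api": "move_arm", "payload": {"fingers": [1,1,1,1,1,1,0.3,0.3,0.3,0.3], "offset": [[0.04,0.002,-0.07],[0.08,0.004,-0.139],[0.115,0.006,-0.2],[0.14,0.007,-0.242],[0.14,0.007,-0.242],[0.14,0.007,-0.242],[0.14,0.007,-0.242],[0.14,0.007,-0.242],[0.14,0.007,-0.242],[0.06,0.003,-0.104]], "twist": [[0,0,0],[0,0,0],[0,0,0],[0,0,0],[0,0,0],[0,0,0],[0,0,0],[0,0,0],[0,0,0],[0,0,0]]}}

```text
time_s: 9.75
eef_pos: [0.5607, 0.1216, 0.134]
eef_rot: [[-0.047, 0.87, 0.491], [0.999, 0.041, 0.024], [0.001, 0.492, -0.871]]
force: [-0.8, 1.1, -0.3]
gripper_width: 0.0602
grip_force: 0.0
```

{"api": "move_arm", "payload": {"fingers": [0.3,0.3,0.3,0.3,0.3,0.3,0.3,1,1,1,1,1], "offset": [[-0.12,-0.006,0.208],[-0.12,-0.006,0.208],[-0.1,-0.475,0.208],[-0.1,-0.475,0.208],[0,-0.47,0.035],[0.102,-0.466,-0.138],[0.102,-0.466,-0.138],[0.102,-0.466,-0.138],[0.102,-0.466,-0.138],[0.102,-0.466,-0.138],[0.102,-0.466,-0.138],[0.102,-0.466,-0.138]], "twist": [[0,0,0],[0,0,0],[0,0,0],[0,0,0],[0,0,0],[0,0,0],[0,0,0],[0,0,0],[0,0,0],[0,0,0],[0,0,0],[0,0,0]], "squeeze": 80}}

```text
time_s: 11.25
eef_pos: [0.5831, 0.0287, 0.112]
eef_rot: [[-0.048, 0.866, 0.498], [0.999, 0.041, 0.024], [0.001, 0.499, -0.867]]
force: [-5.3, 0.4, 3.5]
gripper_width: 0.011
grip_force: 77.8
```

{"api": "move_arm", "payload": {"fingers": [1,1,1,1,1,1,1,1,1], "offset": [[-0.025,-0.001,0.043],[-0.06,-0.003,0.104],[-0.1,-0.005,0.173],[-0.14,-0.007,0.242],[-0.14,-0.007,0.242],[-0.14,-0.007,0.242],[-0.14,-0.007,0.242],[-0.14,-0.007,0.242],[-0.14,-0.007,0.242]], "twist": [[0,0,0],[0,0,0],[0,0,0],[0,0,0],[0,0,0],[0,0,0],[0,0,0],[0,0,0],[0,0,0]]}}

```text
time_s: 12.38
eef_pos: [0.555, 0.0274, 0.1581]
eef_rot: [[-0.048, 0.867, 0.497], [0.999, 0.041, 0.025], [0.001, 0.497, -0.868]]
force: [-0.2, -0.1, -3.9]
gripper_width: 0.011
grip_force: 78.4
```

Run:
```python
from cell import monitor,viewer
from h import *
r=[]
for i in range(4):
    s=monitor.observe();r.append(s['force']);p,d=viewer.capture('scene')
print(np.mean(r,0),s['eef_pos'],s['gripper_width'],s['time_s'],s['joint_pos'])
np.savez('scene2.npz',p=p,d=d,**viewer.calibration('scene'))
cv2.imwrite('pics/s2.png',p[:,:,::-1])
```

```text
[ 0.42684863 -0.06581996 -4.02136472] [0.55517867 0.02735921 0.1585631 ] 0.011137300247618543 12.525 [ -6.64686185 -23.48860573 -33.35276892  50.62862535   4.71826154
  81.87632353]
```

c lifts at ~4 N, so it is the heavy one. Plan the transfer.

Run:
```python
from plan import *
rv=lambda t: Ro.from_rotvec(np.array(t)*np.pi/4)
R0=rv([.15,-.65,-.44])*rv([0,0,-.9])*Ro.from_matrix([[-.895,.446,0],[.446,.895,0],[0,0,-1]])
p0=np.array([.5548,.0276,.1584]); print(np.round(R0.as_matrix(),3).tolist())
up=toolR(rackR(-16.2,0)); show(p0,R0,{'via':(np.array([.5,-.1,.27]),toolR(rackR(-7,12))),'hover':(np.array([.487,-.245,.25]),up)})
R1=rv(np.round((up*R0.inv()).as_rotvec()/(np.pi/4),3))*R0;print(np.round(R1.as_matrix(),4).tolist())
```

```text
[[-0.048, 0.866, 0.497], [0.999, 0.041, 0.025], [0.001, 0.498, -0.867]]
via off [-0.274 -0.638  0.558] twist [ 0.013  0.397 -0.215]
hover off [-0.339 -1.363  0.458] twist [ 0.077  0.662 -0.411]
[[0.2787, 0.9604, 0.0002], [0.9604, -0.2787, 0.0002], [0.0003, 0.0001, -1.0]]
```

{"api": "move_arm", "payload": {"fingers": [1,1,1,1,1,1,1], "offset": [[-0.05,0,0.25],[-0.1,0,0.5],[-0.17,-0.25,0.56],[-0.34,-0.5,0.56],[-0.34,-0.76,0.56],[-0.34,-0.96,0.56],[-0.34,-0.96,0.56]], "twist": [[0,0,0],[0.01,0.1,-0.06],[0.03,0.25,-0.15],[0.05,0.4,-0.25],[0.065,0.55,-0.34],[0.077,0.662,-0.411],[0.077,0.662,-0.411]]}}

```text
time_s: 13.45
eef_pos: [0.4893, -0.1683, 0.2684]
eef_rot: [[0.283, 0.959, -0.001], [0.959, -0.283, 0.0], [-0.0, -0.001, -1.0]]
force: [-0.0, 0.9, -4.1]
gripper_width: 0.0111
grip_force: 80.1
```

{"api": "move_arm", "payload": {"fingers": [1,1,1,1,1,1], "offset": [[0,-0.2,0],[0,-0.403,0],[0,-0.403,-0.1],[0,-0.403,-0.18],[0,-0.403,-0.18],[0,-0.403,-0.18]], "twist": [[0,0,0],[0,0,0],[0,0,0],[0,0,0],[0,0,0],[0,0,0]]}}

```text
time_s: 14.2
eef_pos: [0.4876, -0.2446, 0.2354]
eef_rot: [[0.278, 0.961, 0.001], [0.961, -0.278, -0.0], [0.0, 0.001, -1.0]]
force: [0.5, -0.3, -4.9]
gripper_width: 0.0109
grip_force: 79.8
```

Run:
```python
from cell import monitor,viewer
from h import *
s=monitor.observe();print(s['eef_pos'],np.round(s['eef_rot'],3).tolist(),s['joint_pos'],s['time_s'],s['force'])
for n in('scene','wrist'):
    c=viewer.calibration(n);p,d=viewer.capture(n);np.savez(n+'3.npz',p=p,d=d,**c)
    cv2.imwrite(f'pics/{n}3.png',p[:,:,::-1])
a=cv2.imread('pics/scene3.png')[120:400,330:550];b=cv2.imread('pics/wrist3.png')
a=cv2.resize(a,(330,420));b=cv2.resize(b,(460,345));o=np.zeros((420,800,3),np.uint8);o[:,:330]=a;o[:345,335:795]=b;cv2.imwrite('pics/m3.png',o)
```

```text
[ 0.48755855 -0.24461561  0.23535703] [[0.278, 0.961, 0.001], [0.961, -0.278, -0.0], [0.0, 0.001, -1.0]] [-3.37043515e+01  5.57798842e+00  7.19329689e+00  9.15404328e+01
  2.90591781e-02  7.24359478e+01] 14.2 [ 0.49803659 -0.27049715 -4.90680937]
```

View pics/m3.png

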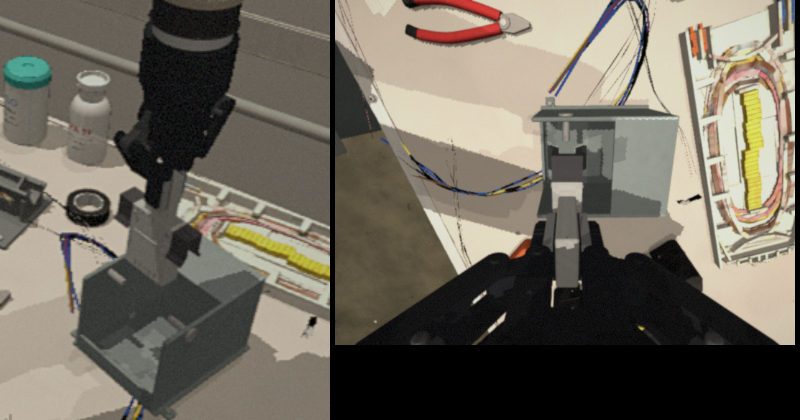

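The montage shows the flap upright above the box. In the wrist view the left pin is at about (322,181) in full pixels, in line with the flap's column at ~322. I'll measure the pin in the tool frame.

Run:
```python
from cell import monitor
from h import *
s=monitor.observe();print(s['eef_pos'])
p,P=cloud('wrist3');T=(P-[.4876,-.2446,.2354])@np.array(s['eef_rot'])*1000
w=P[...,2]
m=np.zeros((480,640),bool);m[150:215,295:350]=1
m&=(w>.085)&(w<.102)
n,l,st,_=cv2.connectedComponentsWithStats(m.astype(np.uint8))
for i in range(1,n):
    if st[i,4]>20: print('pin?',st[i],np.round(np.percentile(T[l==i],[3,50,97],axis=0),1).tolist())
for nm,(z0,z1) in {'tabtop':(-30,0),'platetop':(20,35),'hooktop':(24,40)}.items():
    m=(T[...,2]>z0)&(T[...,2]<z1)&(abs(T[...,1])<14)&(abs(T[...,0])<50); m[:150]=0
    if m.sum(): print(nm,m.sum(),np.round(np.percentile(T[m],[3,50,97],axis=0),1).tolist())
p,P=cloud('scene3');T=(P-[.4876,-.2446,.2354])@np.array(s['eef_rot'])*1000
m=(abs(T[...,1])<16)&(abs(T[...,0])<50)&(T[...,2]>15)&(T[...,2]<110)
print('scene flap',np.round(np.percentile(T[m],[1,50,99],axis=0),1).tolist())
```

```text
[ 0.4877642  -0.24502852  0.23588192]
pin? [295 157  55   6 152] [[56.8, -18.9, 133.7], [57.2, -2.0, 138.8], [60.0, 19.4, 149.2]]
pin? [316 170  11  27 285] [[31.4, -4.0, 135.2], [41.3, -0.2, 136.7], [50.6, 3.6, 139.8]]
tabtop 5345 [[-11.7, -12.1, -29.2], [10.6, 0.7, -21.5], [15.5, 12.0, -2.0]]
platetop 3088 [[7.5, -8.6, 24.0], [28.0, 1.1, 27.4], [43.7, 10.5, 30.9]]
hooktop 3047 [[7.5, -8.7, 26.1], [28.9, 1.1, 27.4], [43.8, 10.5, 33.0]]
scene flap [[-42.1, -14.6, 17.3], [-6.5, -11.1, 46.4], [43.1, 8.3, 97.4]]
```

{"api": "move_arm", "payload": {"fingers": [1,1,1,1,1,1,1,1], "offset": [[-0.005,0.001,-0.15],[-0.005,0.001,-0.3],[-0.005,0.001,-0.38],[-0.005,0.001,-0.43],[-0.005,0.001,-0.47],[-0.005,0.001,-0.49],[-0.005,0.001,-0.49],[-0.005,0.001,-0.49]], "twist": [[0,0,0],[0,0,0],[0,0,0],[0,0,0],[0,0,0],[0,0,0],[0,0,0],[0,0,0]]}}

```text
time_s: 15.3
eef_pos: [0.4866, -0.2453, 0.1374]
eef_rot: [[0.279, 0.96, 0.001], [0.96, -0.279, -0.0], [-0.0, 0.001, -1.0]]
force: [0.3, 0.1, -4.9]
gripper_width: 0.011
grip_force: 80.0
```

No contact yet, with the flap's weight still on the wrist. Lower in small steps.

{"api": "move_arm", "payload": {"fingers": [1,1,1,1,1], "offset": [[0,0,-0.008],[0,0,-0.015],[0,0,-0.02],[0,0,-0.02],[0,0,-0.02]], "twist": [[0,0,0],[0,0,0],[0,0,0],[0,0,0],[0,0,0]]}}

```text
time_s: 15.92
eef_pos: [0.4864, -0.2451, 0.1337]
eef_rot: [[0.279, 0.96, 0.001], [0.96, -0.279, -0.0], [0.0, 0.001, -1.0]]
force: [-1.8, 1.4, 2.4]
gripper_width: 0.0112
grip_force: 81.0
```

Hooks are seated (load off the wrist). Release and go straight up.

{"api": "move_arm", "payload": {"fingers": [0.7,0.4,0.4,0.4,0.4,0.4,0.4,0.4,0.4,0.4,0.4], "offset": [[0,0,0],[0,0,0],[0,0,0],[0,0,0],[0,0,0.1],[0,0,0.3],[0,0,0.6],[-0.3,0,0.8],[-0.6,0.2,0.8],[-0.6,0.2,0.8],[-0.6,0.2,0.8]], "twist": [[0,0,0],[0,0,0],[0,0,0],[0,0,0],[0,0,0],[0,0,0],[0,0,0],[0,0,0],[0,0,0],[0,0,0],[0,0,0]]}}

```text
time_s: 17.3
eef_pos: [0.3657, -0.2048, 0.2936]
eef_rot: [[0.279, 0.96, 0.002], [0.96, -0.279, -0.001], [-0.001, 0.002, -1.0]]
force: [1.0, -1.0, 0.2]
gripper_width: 0.0515
grip_force: 0.0
```

Run:
```python
from cell import monitor,viewer
from h import *
s=monitor.observe();print(s['eef_pos'],s['time_s'],s['force'])
o=[]
for n in('top','scene'):
    c=viewer.calibration(n);p,d=viewer.capture(n);np.savez(n+'4.npz',p=p,d=d,**c)
    _,P=cloud(n+'4')
    for k,(x,y,t) in {'a':(.565,.216,.124),'b':(.57,.122,.124),'hung':(.487,-.245,.14)}.items():
        m=(P[...,2]>t)&(P[...,2]<.175)&(abs(P[...,0]-x)<.04)&(abs(P[...,1]-y)<.035)
        if m.sum():Q=P[m];r=cv2.minAreaRect((Q[:,:2]*1000).astype(np.float32));print(n,k,m.sum(),np.round(Q.mean(0),4),np.round(r[0],1),np.round(r[1],1),np.round(np.percentile(Q[:,2],97),4))
    o.append(p[:,:,::-1])
a=cv2.resize(o[0][160:360,170:520],(525,300));b=o[1][150:430,180:520]
im=np.zeros((590,525,3),np.uint8);im[:300]=a;im[305:585,:340]=b;cv2.imwrite('pics/end.png',im)
```

```text
[ 0.36570061 -0.20481242  0.29355485] 17.3 [ 1.03919312 -0.96681776  0.18151931]
top a 150 [0.5645 0.2156 0.1291] [564.7 215.7] [14.7 30.5] 0.1335
top b 141 [0.5681 0.1219 0.1292] [568.5 121.8] [14.6 28.8] 0.1326
top hung 143 [ 0.4872 -0.2416  0.154 ] [ 487.2 -243.1] [29.9 12.1] 0.158
scene a 86 [0.5593 0.2147 0.1291] [558.7 215.4] [13.4 32.6] 0.1331
scene b 96 [0.5631 0.1208 0.1287] [564.2 121.7] [15.2 31.1] 0.1325
scene hung 274 [ 0.4813 -0.2447  0.1504] [ 484.1 -243.3] [32.  14.8] 0.1564
```

View pics/end.png

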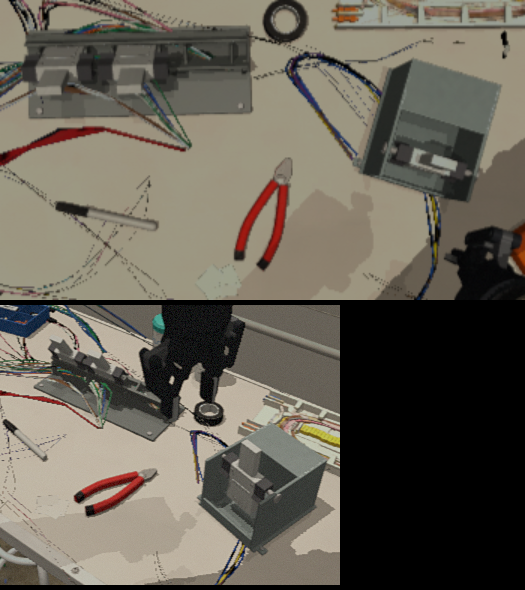

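The final view shows flaps a and b standing in their bays (crop (50,75) and (130,75)), c hanging upright in the box at (430,155), and the bystanders unmoved. Check it is still, then hand in.

{"api": "move_arm", "payload": {"fingers": [0.4,0.4,0.4,0.4,0.4,0.4,0.4,0.4], "offset": [[0,0,0],[0,0,0],[0,0,0],[0,0,0],[0,0,0],[0,0,0],[0,0,0],[0,0,0]], "twist": [[0,0,0],[0,0,0],[0,0,0],[0,0,0],[0,0,0],[0,0,0],[0,0,0],[0,0,0]]}}

```text
time_s: 18.4
eef_pos: [0.3662, -0.205, 0.2927]
eef_rot: [[0.279, 0.96, 0.0], [0.96, -0.279, 0.0], [0.0, 0.0, -1.0]]
force: [-0.0, -1.0, -1.6]
gripper_width: 0.0513
grip_force: 0.0
```

Run:
```python
from cell import viewer,sign_off
from h import *
c=viewer.calibration('top');r=[]
for i in range(3):
    p,d=viewer.capture('top');np.savez('t5.npz',p=p,d=d,**c);_,P=cloud('t5')
    m=(P[...,2]>.14)&(P[...,2]<.175)&(abs(P[...,0]-.487)<.04)&(abs(P[...,1]+.245)<.035)
    r.append(P[m].mean(0))
r=np.array(r);print(np.round(r,4))
m=(P[...,2]>.09)&(P[...,2]<.115)&(abs(P[...,0]-.487)<.06)&(abs(P[...,1]+.245)<.045)
if abs(r[:,:2]-[.4872,-.2416]).max()<.002: print(sign_off())
```

```text
[[ 0.487  -0.242   0.154 ]
 [ 0.4871 -0.2418  0.154 ]
 [ 0.4872 -0.2418  0.1538]]
the job is handed in; nothing more can be done
None
```

The heavy flap was c (right bay, about 4 N on lifting against 1–2 N for the others); it hangs upright and still on both pins, light flaps a and b are back in their bays, the side cutters, tape and pen look unmoved, and the job was handed in at about 18.5 s.

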